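# Set the casting rings on their sprue bases

### The job

The wax patterns are ready to be invested: move the row of four casting rings from the ring rack to the row of sprue bases, each ring to the base made for its size, so that the new row follows the order of the bases. Lower each ring upright over its wax pattern until it stands flat on the rubber flange all round, and set it down gently, without dropping it; leave all four standing free.

Things in the scene. Friction and masses are not known exactly. Their poses are not given: they have to be found in the camera images.
- ring_s: The smallest casting ring: an open steel tube with a thin pale liner, outside diameter 36 mm, 40 mm high, wall 2 mm, open at both ends, standing upright in the ring rack, 39 g give or take a third. Origin: centre of its lower end; z along its axis (up). It is round, so its yaw means nothing.
- ring_m: The second smallest casting ring: an open steel tube with a thin pale liner, outside diameter 44 mm, 46 mm high, wall 2 mm, open at both ends, standing upright in the ring rack, 51 g give or take a third. Origin: centre of its lower end; z along its axis (up). It is round, so its yaw means nothing.
- ring_l: The second largest casting ring: an open steel tube with a thin pale liner, outside diameter 52 mm, 52 mm high, wall 2 mm, open at both ends, standing upright in the ring rack, 63 g give or take a third. Origin: centre of its lower end; z along its axis (up). It is round, so its yaw means nothing.
- ring_xl: The largest casting ring: an open steel tube with a thin pale liner, outside diameter 60 mm, 58 mm high, wall 2 mm, open at both ends, standing upright in the ring rack, 75 g give or take a third. Origin: centre of its lower end; z along its axis (up). It is round, so its yaw means nothing.
- base_s: The smallest sprue base (fixed): black disc, 48 mm diameter, for the 36 mm ring, which stands on its flat flange 6 mm above its underside. A steep cone guides the ring: 29 mm across at the flange, 13 mm at its top, 24 mm above the underside. On it one grey wax crown, top at 40 mm. Origin: centre of the underside, 10 mm above the worktop; z up; y along the row.
- base_m: The second smallest sprue base (fixed): black disc, 56 mm diameter, for the 44 mm ring, which stands on its flat flange 6 mm above its underside. A steep cone guides the ring: 37 mm across at the flange, 21 mm at its top, 24 mm above the underside. On it one grey wax crown, top at 40 mm. Origin: centre of the underside, 10 mm above the worktop; z up; y along the row.
- base_l: The second largest sprue base (fixed): black disc, 64 mm diameter, for the 52 mm ring, which stands on its flat flange 6 mm above its underside. A steep cone guides the ring: 45 mm across at the flange, 29 mm at its top, 24 mm above the underside. On it two grey wax crowns, top at 44 mm. Origin: centre of the underside, 10 mm above the worktop; z up; y along the row.
- base_xl: The largest sprue base (fixed): black disc, 72 mm diameter, for the 60 mm ring, which stands on its flat flange 6 mm above its underside. A steep cone guides the ring: 53 mm across at the flange, 37 mm at its top, 24 mm above the underside. On it a bridge of three grey wax crowns, top at 44 mm. Origin: centre of the underside, 10 mm above the worktop; z up; y along the row.
- ring_rack: Ring rack (fixed): a shallow metal tray 86 x 318 x 14 mm with four places in a row, dividers 14 mm high between them, floor 3 mm thick; the rings stand on the floor, one in each place, about 78 mm apart. Origin: centre of the underside, on the worktop; y along the row, x across it, z up.
- board: Investing board (fixed): white board with a grey mat, 90 x 334 x 10 mm, carrying the four sprue bases in a row, about 80 mm apart. Origin: centre of the underside, on the worktop; y along the row, x across it, z up.
Things that resemble listed ones, but are neither listed nor needed, are in the scene too. Leave any red look-alike of the ring_xl alone.

How it is judged (in metres and radians):
At the end, for the whole second after the job is handed in: Each ring stands on the base of its own size: centred within 6 mm, its lower end within 3 mm of the flange, upright within 0.1 rad, at rest and released (horizontal distance between ring_s and base_s below 0.006 m and z of ring_s in the frame of base_s between 0.003 and 0.009 m and angle between each of ring_s, ring_m, ring_l, ring_xl's own z axis and vertical below 0.1 rad and linear speed of each of ring_s, ring_m, ring_l, ring_xl below 0.02 m/s and contact force between the fingers and ring_s below 0.1 N and horizontal distance between ring_m and base_m below 0.006 m and z of ring_m in the frame of base_m between 0.003 and 0.009 m and contact force between the fingers and ring_m below 0.1 N and horizontal distance between ring_l and base_l below 0.006 m and z of ring_l in the frame of base_l between 0.003 and 0.009 m and contact force between the fingers and ring_l below 0.1 N and horizontal distance between ring_xl and base_xl below 0.006 m and z of ring_xl in the frame of base_xl between 0.003 and 0.009 m and contact force between the fingers and ring_xl below 0.1 N); the robot touches nothing.
It fails at once if the smallest ring is dropped or thrown (moves faster than 0.6 m/s while the fingers do not hold it; a fall of about 18 mm) (contact force between the fingers and ring_s below 0.1 N and linear speed of ring_s above 0.6 m/s).
It fails at once if the second smallest ring is dropped or thrown (moves faster than 0.6 m/s while the fingers do not hold it; a fall of about 18 mm) (contact force between the fingers and ring_m below 0.1 N and linear speed of ring_m above 0.6 m/s).
It fails at once if the second largest ring is dropped or thrown (moves faster than 0.6 m/s while the fingers do not hold it; a fall of about 18 mm) (contact force between the fingers and ring_l below 0.1 N and linear speed of ring_l above 0.6 m/s).
It fails at once if the largest ring is dropped or thrown (moves faster than 0.6 m/s while the fingers do not hold it; a fall of about 18 mm) (contact force between the fingers and ring_xl below 0.1 N and linear speed of ring_xl above 0.6 m/s).
It also fails if it takes over 96 s, if anything falls off the work surface, if the arm or the gripper's body presses on something with over 40 N, if the wrist force passes 120 N, or if a joint passes its speed limit or range.

### The arm

A 6-joint arm with a two-finger parallel gripper is mounted at the origin on a cart in front of the work surface, level with it; the furniture and walls round the work are solid. World frame = base frame: x ahead of the robot, y to its left, z up, the work surface at z = 0. Lengths are in m, angles in degrees, forces in N, time in s.
With the tool pointing down it reaches from about 0.375 to 0.975 m from the base axis. Payload 3.8 kg.
Tool frame: the origin (TCP) lies at the very end of the fingers, on their centre line; the grasp point (between the pads) lies 19 mm behind it; z points along the fingers, y is the line along which they close (so a half turn about z gives the same grasp; the last joint's range is limited). The gripper opens to 85 mm and grips with 20 to 120 N. Pads are 22 mm wide; open, the fingers measure 114 mm over their backs; the gripper's body (76 mm by 85 mm) begins 54 mm behind the grasp point. The pads swing forward as they close: fully open they stand 13 mm farther back than shut.
Start: joints at [-78.891, 15.12, 91.902, -0, 72.978, -2.114], TCP at [0.154, -0.657, 0.231] pointing down, gripper open.
Joint ranges: [-150.88, 150.88], [-54.13, 125.18], [17.81, 147.31], [-75.09, 255.09], [0, 152.58], [-146.25, 146.25]. Speed limits (degrees/s): [147.25, 147.25, 180, 180, 180, 180].

### API

Orientations are given as a 3x3 rotation matrix whose columns are the frame's x, y, z axes.
In Python, from workcell import robot gives the robot as it stands.
- The arm moves only by the shell command python3 -m jog 'ROWS' [FORCE]. ROWS is text: rows parted by semicolons, each of 7 numbers parted by spaces: the turn, a rotation vector about the tool's x, y, z in rad, then the shift along the tool's x, y, z in units of 40 mm (1.0 is 40 mm), then the opening in per cent of the stroke, from 0 (shut) to 100 (fully open). In form: wx wy wz dx dy dz gripper; .... A call has 1 to 10 rows; each row shifts and turns the commanded pose from where the row before left it, along the tool's axes as they then stand; what a row does not reach is not made up. A row lasts 1/8 s, in which the tool goes at most 62.5 mm and 10.7 degrees, less where a joint would pass 70% of its speed; a pose out of reach is approached as far as the arm can. A call is refused whole if a number of a shift passes 1 or a number of a turn 0.188, either way. A call with a gripper value outside its range is refused whole. The fingers move at their own pace and stop on an object; FORCE is the grip in N (left out, the last holds). Time passes only in rows, so rows that do not move let the fingers close. It gives the time, the measured TCP pose, the force, the opening and the grip force at its end, in the units of the state.
- robot.read_state(): the state, without advancing time (a new reading comes with each control period).
- robot.capture(name): name is "side" or "top"; returns (picture, depth): 480x640x3 uint8, red, green, blue; 480x640 float32, m along the optical axis (not along the pixel's ray), 0 where there is no reading.
- robot.camera_info(name): a dict with "vfov" (degrees; the focal length in pixels is half the picture's height over the tangent of half this angle, whatever the lens; pixels are square), "cx", "cy" (the principal point, pixels), "dist" ([k1, k2, p1, p2, k3] as OpenCV has them; the pictures are not rectified), "view" (4x4, takes a point from world to camera coordinates). Camera axes: x right, y down, z forward; pixel columns grow to the right and rows downward; lengths in m; the calibration is good to about 2 mm. A picture is of the moment at which its call begins. camera_info takes no time and is no camera call.
- robot.close_job(): hands the job in; it is judged then, once.
The state is a dict: "time": time; "joint_pos": joint angles; "joint_velocities": joint speeds; "joint_efforts": joint torques, N m; "ee_pos": TCP position; "eef_rot": TCP orientation; "force": force on the tool from outside, world axes, zero at the start; "moment": the same for the moment, N m; "width": finger opening in m; "grasp_force": force on a finger pad.
Only numpy, scipy, OpenCV 4.12 (cv2) and the standard library are available. Lean on these libraries where they do the work, as an engineer would, in place of code of your own. Each camera call takes 0.05 s, during which the arm holds its last target. There are 200 camera calls.

## Working session

There is one attempt and no reset: what is moved stays moved. The work goes in short steps, Python scripts to look and compute and a shell command to move; the robot and the scene stay as the last step left them, time stands still between calls to the robot, and variables do not carry over. Pictures are saved under pics/ and viewed, at most 14 in all, crops included, and the job is handed in when it is done.

```bash
mkdir -p pics; ls; python3 - <<'E'
from workcell import robot
import cv2,numpy as np
s=robot.read_state(); print({k:np.round(v,3).tolist() for k,v in s.items()})
for n in("side","top"):
    p,d=robot.capture(n); cv2.imwrite(f"pics/{n}0.png",p[:,:,::-1]); np.save(f"pics/{n}0.npy",d); c=robot.camera_info(n); print(n,c)
E
```

```text
pics
{'time': 0.0, 'joint_pos': [-78.892, 15.169, 91.982, -0.0, 72.978, -2.114], 'joint_velocities': [-0.065, -0.08, -0.002, 0.074, 0.032, -0.018], 'joint_efforts': [-0.002, -51.512, -36.731, -0.0, 0.013, 0.0], 'ee_pos': [0.154, -0.656, 0.23], 'eef_rot': [[0.973, 0.229, -0.0], [0.229, -0.973, 0.002], [0.0, -0.002, -1.0]], 'force': [-0.069, 0.65, -0.126], 'moment': [0.028, 0.007, 0.047], 'grasp_force': 0.0, 'width': 0.086}
side {'vfov': 47.64756607607394, 'cx': 322.2488390607522, 'cy': 239.2541012963486, 'dist': array([-0.09520626,  0.        ,  0.        ,  0.        ,  0.        ]), 'view': array([[-0.86839049, -0.49558737,  0.01706192,  0.51386285],
       [-0.32677367,  0.54602974, -0.77140812,  0.20838928],
       [ 0.37298381, -0.67545886, -0.63611194,  0.7542968 ],
       [ 0.        ,  0.        ,  0.        ,  1.        ]])}
top {'vfov': 56.72164077004075, 'cx': 317.42841615674376, 'cy': 240.29472437498242, 'dist': array([-0.07712035,  0.        ,  0.        ,  0.        ,  0.        ]), 'view': array([[-0.01306017, -0.99972552,  0.01945023,  0.05057648],
       [-0.99836966,  0.01195659, -0.05581272,  0.54052163],
       [ 0.05556484, -0.02014744, -0.99825179,  0.85222599],
       [ 0.        ,  0.        ,  0.        ,  1.        ]])}
```

View pics/top0.png

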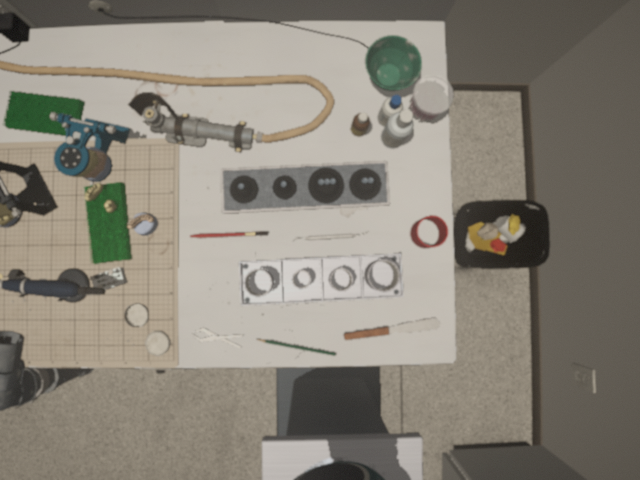

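View pics/side0.png

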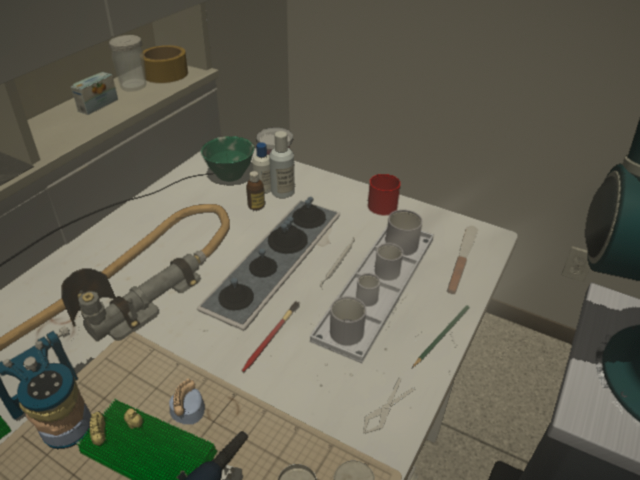

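Top view: rings in the rack at (263,281), (304,277), (343,277), (382,272). The red look-alike is at (429,232), which I'll leave alone. Bases are at (244,188), (285,187), (326,185) and (368,183). Next I'll measure the sizes and look at an enlarged crop.

```bash
cat > h.py <<'E'
import numpy as np,cv2
from workcell import robot
from scipy.optimize import least_squares
def K(n):
    c=robot.camera_info(n); f=240/np.tan(np.radians(c["vfov"]/2)); return np.array([[f,0,c["cx"]],[0,f,c["cy"]],[0,0,1]]),c["dist"],c["view"]
def rays(n,uv):
    k,d,V=K(n); return cv2.undistortPoints(np.float64(uv).reshape(-1,1,2),k,d)[:,0],V
def plane(n,uv,z):           # pixels -> world at height z
    q,V=rays(n,uv); R=V[:3,:3]; o=-R.T@V[:3,3]; w=np.c_[q,np.ones(len(q))]@R
    return o+w*((z-o[2])/w[:,2])[:,None]
def cloud(n,D):
    v,u=np.nonzero(D>0); q,V=rays(n,np.c_[u,v]); P=np.c_[q,np.ones(len(q))]*D[v,u][:,None]
    return (P-V[:3,3])@V[:3,:3],u,v
def proj(n,P):
    k,d,V=K(n); return cv2.projectPoints(np.float64(P).reshape(-1,1,3),cv2.Rodrigues(V[:3,:3])[0],V[:3,3],k,d)[0][:,0]
def circ(P,r0=.02):
    return least_squares(lambda p:np.hypot(P[:,0]-p[0],P[:,1]-p[1])-p[2],[*P[:,:2].mean(0),r0],loss="soft_l1",f_scale=.001).x
E
cat > m.py <<'E'
from h import *
D=np.load("pics/top0.npy"); X,u,v=cloud("top",D)
T=X[(np.abs(u-310)<120)&(np.abs(v-235)<5)]; print("table z",np.median(T[:,2]))
for n,(a,b) in dict(A=(263,281),B=(304,277),C=(343,277),D=(382,272)).items():
    m=(np.hypot(u-a,v-b)<22)&(X[:,2]>.025); P=X[m]; zt=np.percentile(P[:,2],90); Q=P[P[:,2]>zt-.006]
    print(n,len(Q),"ztop",round(zt,4),"circ(mean wall)",circ(Q).round(4), "bbox",np.ptp(Q[:,:2],axis=0).round(4))
for n,(a,b) in dict(a=(244,188),b=(285,187),c=(326,185),d=(368,183)).items():
    m=(np.hypot(u-a,v-b)<24); P=X[m]
    print(n,"zmax",P[:,2].max().round(4),"zmed",np.median(P[:,2]).round(4), plane("top",[(a,b)],.016).round(4))
for n in("top",):
    p=cv2.imread("pics/top0.png")[145:315,210:420]; cv2.imwrite("pics/c0.png",cv2.resize(p,None,fx=3.5,fy=3.5,interpolation=cv2.INTER_CUBIC))
E
python3 m.py
```

```text
table z 0.00012341794588931345
A 126 ztop 0.0555 circ(mean wall) [0.4615 0.1564 0.0248] bbox [0.0501 0.0503]
B 75 ztop 0.044 circ(mean wall) [0.4667 0.0764 0.0168] bbox [0.0339 0.0339]
C 95 ztop 0.0502 circ(mean wall) [0.4651 0.0017 0.0208] bbox [0.0432 0.0415]
D 156 ztop 0.061 circ(mean wall) [ 0.4718 -0.0766  0.0288] bbox [0.0575 0.0583]
a zmax 0.051 zmed 0.0102 [[0.6454 0.1864 0.016 ]]
b zmax 0.0505 zmed 0.0099 [[0.6464 0.106  0.016 ]]
c zmax 0.0555 zmed 0.0144 [[0.6496 0.0256 0.016 ]]
d zmax 0.0552 zmed 0.0112 [[ 0.6529 -0.0573  0.016 ]]
```

View pics/c0.png

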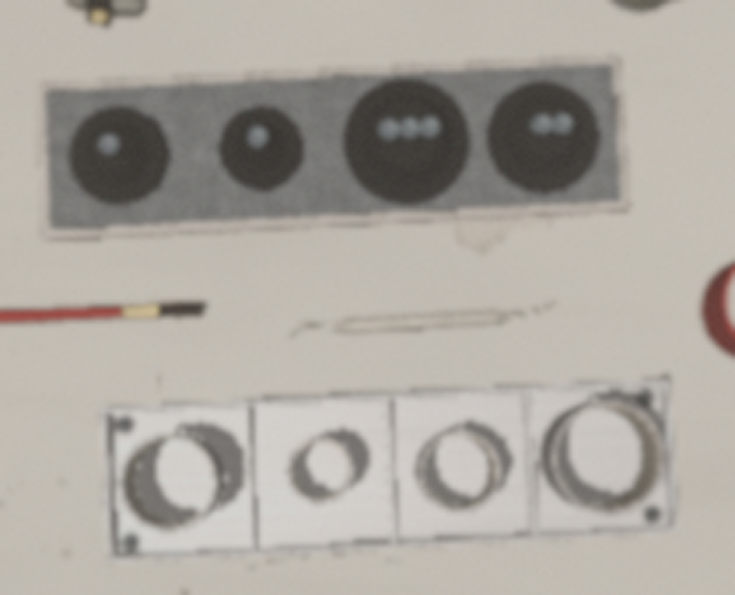

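The crop shows four black bases. From left to right they carry 1 crown (larger disc), 1 crown (smaller disc), 3 crowns and 2 crowns, so the order is m, s, xl, l. The rings by fitted diameter from left to right are l, s, m, xl. Things that could be mistaken for the wanted rings are the red ring (429,232), the white cups (137,315) and (157,343), and the pale jar (432,97); none of these stands in the rack. Next I'll fit the base centres, rotating the tool at the same time.

```bash
cat > b.py <<'E'
from h import *
seeds=dict(m=(.6454,.1864,.028),s=(.6464,.106,.024),xl=(.6496,.0256,.036),l=(.6529,-.0573,.032))
for cam in("top","side"):
    im=cv2.imread(f"pics/{cam}0.png").astype(int)
    for n,(x,y,r) in seeds.items():
        # outer edge along rays on plane z=.016: strongest dark->grey gradient, subpixel by interpolation
        pts=[]
        for a in np.radians(np.arange(0,360,5)):
            rr=np.arange(r-.008,r+.009,.0005); W=np.c_[x+rr*np.cos(a),y+rr*np.sin(a),np.full(len(rr),.016)]
            q=proj(cam,W).astype(np.float32); g=cv2.remap(im.sum(2).astype(np.float32)/3,q[:,:1],q[:,1:],cv2.INTER_LINEAR)[:,0]
            d=np.gradient(cv2.GaussianBlur(g[None],(0,0),2)[0]); i=d.argmax()
            if 1<i<len(rr)-2: pts.append(W[i])
        c=circ(np.array(pts),r); print(cam,n,c.round(4),"want r",r,len(pts))
E
python3 b.py
```

```text
top m [0.6435 0.1871 0.0277] want r 0.028 72
top s [0.6467 0.1075 0.0235] want r 0.024 72
top xl [0.6498 0.0262 0.0356] want r 0.036 72
top l [ 0.6514 -0.0511  0.0317] want r 0.032 72
side m [0.6419 0.1897 0.029 ] want r 0.028 72
side s [0.6443 0.1099 0.0248] want r 0.024 72
side xl [0.6478 0.0286 0.0372] want r 0.036 72
side l [ 0.6523 -0.0531  0.0348] want r 0.032 72
```

```bash
python3 -m jog '0 0 -0.168 0 0 0 100;0 0 -0.168 0 0 0 100;0 0 -0.168 0 0 0 100;0 0 -0.168 0 0 0 100;0 0 -0.168 0 0 0 100;0 0 -0.168 0 0 0 100;0 0 -0.168 0 0 0 100;0 0 -0.165 0 0 0 100' 40
```

```text
time: 1.1
ee_pos: [0.1543, -0.6567, 0.2305]
eef_rot: [[-0.006, 1.0, -0.0], [1.0, 0.006, 0.001], [0.001, -0.0, -1.0]]
force: [0.1, -0.2, 0.4]
width: 0.085
grasp_force: 0.0
```

```bash
sed -i 's/l=(.6529,-.0573,.032)/l=(.6520,-.0535,.032)/' b.py; python3 b.py | grep ' l '; python3 -m jog '0 0 0 .967 .53 0 100;0 0 0 .967 .53 0 100;0 0 0 .967 .53 0 100;0 0 0 .967 .53 0 100;0 0 0 .967 .53 0 100;0 0 0 .967 .53 0 100;0 0 0 .967 .53 0 100;0 0 0 .967 .53 0 100;0 0 0 .967 .53 0 100;0 0 0 .967 .53 0 100'; python3 -m jog '0 0 0 .967 .53 .2 100;0 0 0 .967 .53 .2 100;0 0 0 .967 .53 .2 100;0 0 0 .967 .53 .2 100;0 0 -0.006 .967 .53 .2 100;0 0 0 0 0 0 100;0 0 0 0 0 0 100'
python3 - <<'E'
from h import *
s=robot.read_state(); print(s["ee_pos"],s["eef_rot"].round(3).tolist() if hasattr(s["eef_rot"],"round") else s["eef_rot"],s["joint_pos"])
for n in("side","top"):
    p,d=robot.capture(n); np.save(f"pics/{n}1.npy",d); cv2.imwrite(f"pics/{n}1.png",p[:,:,::-1]); print(n,proj(n,[s["ee_pos"]]))
a=cv2.imread("pics/side1.png")[60:360,230:530]; b=cv2.imread("pics/top1.png")[160:360,230:430]
cv2.imwrite("pics/c1.png",np.hstack([cv2.resize(a,(400,400)),cv2.resize(b,(400,400))]))
E
```

```text
top l [ 0.6513 -0.0508  0.0316] want r 0.032 72
side l [ 0.652  -0.0513  0.0357] want r 0.032 72
time: 2.35
ee_pos: [0.3663, -0.2686, 0.2309]
eef_rot: [[-0.001, 1.0, -0.0], [1.0, 0.001, 0.0], [0.0, -0.0, -1.0]]
force: [0.8, 0.1, 0.4]
width: 0.0855
grasp_force: 0.0
time: 3.22
ee_pos: [0.4714, -0.0766, 0.1909]
eef_rot: [[-0.008, 1.0, -0.001], [1.0, 0.008, -0.0], [-0.0, -0.001, -1.0]]
force: [1.6, -0.1, -0.5]
width: 0.0853
grasp_force: 0.0
[ 0.47137055 -0.07661364  0.19090873] [[-0.008, 1.0, -0.001], [1.0, 0.008, -0.0], [-0.0, -0.001, -1.0]] [-1.21999656e+01 -4.81692728e+00  1.17911877e+02 -3.06903312e-02
  6.69650544e+01 -1.26406256e+01]
side [[413.85822331 154.56535689]]
top [[397.61896592 277.80883259]]
```

View pics/c1.png

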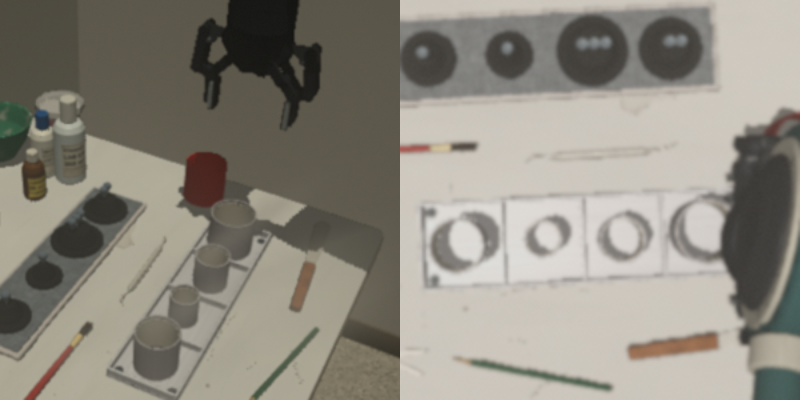

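Both crops show the gripper centred over ring_xl (top crop about (700,230), side crop (233,225)). The red ring beside it is clear of the fingers. Descending to grasp.

```bash
python3 -m jog '0 0 0 0 0 .8 100;0 0 0 0 0 .8 100;0 0 0 0 0 .8 100;0 0 0 0 0 .8 100;0 0 0 0 0 .6 100;0 0 0 0 0 .4 100;0 0 0 0 0 .1 100;0 0 0 0 0 0 90' 30; python3 -m jog '0 0 0 0 0 0 60;0 0 0 0 0 0 60;0 0 0 0 0 0 60;0 0 0 0 0 0 60;0 0 0 0 0 0 60;0 0 0 0 0 0 60' 30
```

```text
time: 4.32
ee_pos: [0.4723, -0.077, 0.0198]
eef_rot: [[-0.006, 1.0, 0.001], [1.0, 0.006, -0.0], [-0.0, 0.001, -1.0]]
force: [-0.3, -0.2, 0.1]
width: 0.077
grasp_force: 0.0
time: 5.08
ee_pos: [0.4729, -0.0769, 0.0206]
eef_rot: [[-0.007, 1.0, 0.002], [1.0, 0.007, -0.001], [-0.001, 0.002, -1.0]]
force: [-0.9, -0.9, 6.4]
width: 0.0601
grasp_force: 32.8
```

```bash
python3 -m jog '0 0 0 0 0 -.3 50;0 0 0 0 0 -.6 50;0 0 0 0 0 -.7 50;0 0 0 0 0 -.7 50;0 0 0 0 0 -.4 50;0 0 0 0 0 -.3 50;0 0 0 .3 .5 0 50;0 0 0 .5 .8 0 50;0 0 0 .5 .9 0 50;0 0 0 .5 .9 0 50' 30; python3 -m jog '0 0 0 .47 .85 0 50;0 0 0 .3 .5 0 50;0 0 0 0 0 0 50;0 0 0 0 0 0 50;0 0 0 0 0 0 50'
python3 - <<'E'
from h import *
s=robot.read_state(); print(s["ee_pos"],s["eef_rot"].round(3).tolist())
for n in("side","top"):
    p,d=robot.capture(n); np.save(f"pics/{n}2.npy",d); cv2.imwrite(f"pics/{n}2.png",p[:,:,::-1]); print(n,proj(n,[s["ee_pos"]]))
a=cv2.imread("pics/side2.png")[60:360,180:480]; b=cv2.imread("pics/top2.png")[100:300,230:430]
cv2.imwrite("pics/c2.png",np.hstack([cv2.resize(a,(400,400)),cv2.resize(b,(400,400))]))
E
```

```text
time: 6.32
ee_pos: [0.5965, -0.0021, 0.1377]
eef_rot: [[-0.007, 1.0, -0.002], [1.0, 0.007, 0.0], [0.0, -0.002, -1.0]]
force: [0.7, -0.2, -0.6]
width: 0.0598
grasp_force: 32.8
time: 6.95
ee_pos: [0.6481, 0.0272, 0.1387]
eef_rot: [[-0.007, 1.0, -0.001], [1.0, 0.007, -0.0], [-0.0, -0.001, -1.0]]
force: [0.3, -0.2, -1.3]
width: 0.0599
grasp_force: 32.9
[0.64814087 0.027154   0.13866818] [[-0.007, 1.0, -0.001], [1.0, 0.007, -0.0], [-0.0, -0.001, -1.0]]
side [[285.59955137 180.95657555]]
top [[327.8896089  172.78689337]]
```

View pics/c2.png

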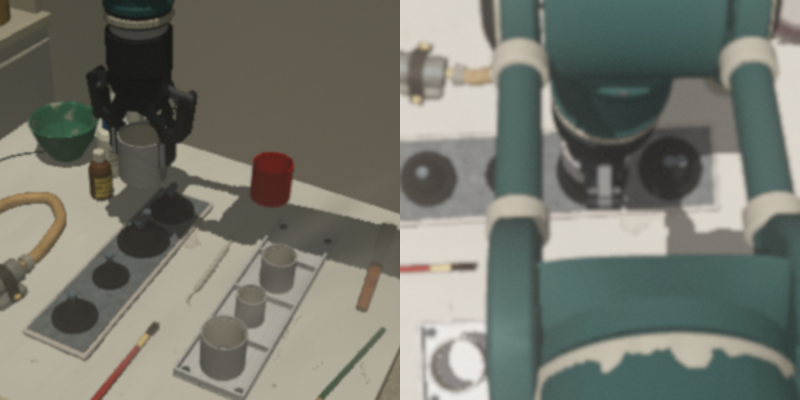

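Side crop: ring_xl hangs upright at about (143,155), above and beyond its base at (145,238). In the top crop it sits over the 3-crown base. Now I'll compare ring and base with the side depth.

```bash
cat > r.py <<'E'
from h import *
import sys
def ring(n,f,c,r,z0,z1):
    X,u,v=cloud(n,np.load(f)); m=(np.hypot(X[:,0]-c[0],X[:,1]-c[1])<r+.006)&(X[:,2]>z0)&(X[:,2]<z1); P=X[m]
    # axis centre (x,y), nearest of inner/outer wall
    f=lambda p:(lambda d:np.where(abs(d-r)<abs(d-r+.002),d-r,d-r+.002))(np.hypot(P[:,0]-p[0],P[:,1]-p[1]))
    s=least_squares(f,c,loss="soft_l1",f_scale=.001); return s.x.round(4),len(P)
if __name__=="__main__":
    for k,c,r,h in(("l",(.4615,.1564),.026,.052),("s",(.4667,.0764),.018,.040),("m",(.4651,.0017),.022,.046),("xl",(.4718,-.0766),.03,.058)):
        print(k,[ring(n,f"pics/{n}0.npy",c,r,.02,.003+h) for n in("top","side")])
    print("held xl side",ring("side","pics/side2.npy",(.6481,.0272),.03,.123,.178))
E
python3 r.py
```

```text
l [(array([0.4614, 0.1563]), 193), (array([0.4603, 0.1563]), 1107)]
s [(array([0.4667, 0.0765]), 85), (array([0.4655, 0.0765]), 462)]
m [(array([0.4652, 0.0019]), 124), (array([0.4637, 0.0019]), 646)]
xl [(array([ 0.4716, -0.0767]), 308), (array([ 0.4705, -0.0764]), 1099)]
held xl side (array([0.6467, 0.0278]), 1472)
```

```bash
cat > cone.py <<'E'
from h import *
B=dict(m=(.6435,.1871,.0185),s=(.6467,.1075,.0145),xl=(.6498,.0262,.0265),l=(.6513,-.0508,.0225))
for k,(x,y,r) in B.items():
    for n in("top","side"):
        X,u,v=cloud(n,np.load(f"pics/{n}0.npy")); d=np.hypot(X[:,0]-x,X[:,1]-y)
        P=X[(d<r+.004)&(X[:,2]>.019)&(X[:,2]<.032)]
        s=least_squares(lambda p:np.hypot(P[:,0]-p[0],P[:,1]-p[1])-(r-.008*(P[:,2]-.016)/.018),(x,y),loss="soft_l1",f_scale=.001)
        Q=X[(d<r+.004)&(X[:,2]>.033)&(X[:,2]<.036)]; f=X[(d<r+.016)&(X[:,2]>.0135)&(X[:,2]<.018)]; 
        print(k,n,s.x.round(4),len(P),"top face",len(Q),((Q.max(0)+Q.min(0))/2).round(4)[:2] if len(Q) else "", "flange",len(f),((f.max(0)+f.min(0))/2).round(4)[:2],np.ptp(f,axis=0).round(4)[:2])
E
python3 cone.py
```

```text
m top [0.6441 0.1884] 172 top face 39 [0.6443 0.1885] flange 300 [0.6429 0.1905] [0.0575 0.0592]
m side [0.6432 0.1876] 210 top face 62 [0.6423 0.1883] flange 346 [0.6424 0.1891] [0.0556 0.0549]
s top [0.6472 0.1077] 112 top face 7 [0.6422 0.107 ] flange 240 [0.6476 0.1071] [0.0463 0.0452]
s side [0.6462 0.107 ] 133 top face 17 [0.6449 0.1074] flange 231 [0.646  0.1088] [0.0466 0.0452]
xl top [0.6503 0.0259] 250 top face 136 [0.6503 0.0263] flange 406 [0.6482 0.0264] [0.0757 0.0691]
xl side [0.6491 0.0252] 264 top face 113 [0.6485 0.0269] flange 311 [0.6478 0.026 ] [0.072  0.0708]
l top [ 0.652  -0.0515] 210 top face 84 [ 0.6507 -0.051 ] flange 339 [ 0.6521 -0.0506] [0.0624 0.0615]
l side [ 0.651 -0.052] 195 top face 72 [ 0.6498 -0.0505] flange 235 [ 0.6505 -0.0504] [0.0627 0.0661]
```

```bash
python3 -m jog '0 0 0 -.04 .058 .2 50;0 0 0 0 0 .4 50;0 0 0 0 0 .4 50;0 0 0 0 0 .4 50;0 0 0 0 0 .3 50;0 0 0 0 0 .2 50;0 0 0 0 0 .1 50;0 0 0 0 0 0 50;0 0 0 0 0 0 50'; python3 -m jog '0 0 0 0 0 .15 50;0 0 0 0 0 .15 50;0 0 0 0 0 .1 50;0 0 0 0 0 .1 50;0 0 0 0 0 .05 50;0 0 0 0 0 0 50;0 0 0 0 0 0 50'
```

```text
time: 8.18
ee_pos: [0.652, 0.0259, 0.06]
eef_rot: [[-0.007, 1.0, 0.001], [1.0, 0.007, -0.0], [-0.0, 0.001, -1.0]]
force: [0.2, -0.0, -0.8]
width: 0.0601
grasp_force: 32.9
time: 9.05
ee_pos: [0.6516, 0.0259, 0.0375]
eef_rot: [[-0.007, 1.0, 0.0], [1.0, 0.007, 0.0], [0.0, 0.0, -1.0]]
force: [0.4, 0.6, -1.0]
width: 0.0598
grasp_force: 32.9
```

```bash
python3 -m jog '0 0 0 0 -.025 .03 50;0 0 0 0 0 .03 50;0 0 0 0 0 .03 50;0 0 0 0 0 .02 50;0 0 0 0 0 .01 50;0 0 0 0 0 0 50;0 0 0 0 0 0 50;0 0 0 0 0 0 50'
```

```text
time: 10.05
ee_pos: [0.6505, 0.0259, 0.0337]
eef_rot: [[-0.007, 1.0, -0.0], [1.0, 0.007, 0.0], [0.0, -0.0, -1.0]]
force: [-3.7, 0.9, 6.8]
width: 0.0599
grasp_force: 33.5
```

```bash
python3 -m jog '0 0 0 0 0 0 74;0 0 0 0 0 0 78;0 0 0 0 0 0 85;0 0 0 0 0 0 100;0 0 0 0 0 0 100;0 0 0 0 0 0 100;0 0 0 0 0 -.2 100'; python3 -m jog '0 0 0 0 0 -.6 100;0 0 0 0 0 -.8 100;0 0 0 0 0 -.8 100;0 0 0 0 0 -.5 100;0 0 0 0 0 -.1 100;0 0 0 0 0 0 100'
cat > chk.py <<'E'
from r import *
import sys
i,k=sys.argv[1:3]
B=dict(m=(.6432,.1878,.022,.046),s=(.6462,.107,.018,.040),xl=(.6491,.0255,.03,.058),l=(.651,-.0515,.026,.052))
p,d=robot.capture("side"); np.save(f"pics/side{i}.npy",d); cv2.imwrite(f"pics/side{i}.png",p[:,:,::-1])
x,y,r,h=B[k]; X,_,_=cloud("side",d); m=(np.hypot(X[:,0]-x,X[:,1]-y)<r+.004)&(X[:,2]<.016+h+.01); 
print("base(side)",x,y,"ring",ring("side",f"pics/side{i}.npy",(x,y),r,.03,.016+h),"top z",np.percentile(X[m][:,2],98).round(4),"want",.016+h)
E
python3 chk.py 3 xl
```

```text
time: 10.92
ee_pos: [0.6496, 0.0258, 0.0399]
eef_rot: [[-0.007, 1.0, -0.002], [1.0, 0.007, -0.0], [-0.0, -0.002, -1.0]]
force: [-0.4, -0.7, -0.3]
width: 0.0853
grasp_force: 0.0
time: 11.68
ee_pos: [0.65, 0.0259, 0.1518]
eef_rot: [[-0.007, 1.0, -0.001], [1.0, 0.007, -0.0], [0.0, -0.001, -1.0]]
force: [0.1, -0.0, -0.7]
width: 0.0855
grasp_force: 0.0
base(side) 0.6491 0.0255 ring (array([0.6481, 0.0266]), 1223) top z 0.0737 want 0.07400000000000001
```

ring_xl stands flat on its base, with its top at 0.0737 m against 0.074 m wanted. Next is ring_l.

```bash
python3 -m jog '0 0 .007 .26 -.415 0 100;0 0 0 .6 -.9 0 100;0 0 0 .6 -.9 0 100;0 0 0 .6 -.9 0 100;0 0 0 .6 -.9 0 100;0 0 0 .4 -.5 0 100;0 0 0 .2 -.2 0 100;0 0 0 0 0 .2 100;0 0 0 0 0 .6 100;0 0 0 0 0 .8 100'; python3 -m jog '0 0 0 0 0 .8 100;0 0 0 0 0 .5 100;0 0 0 0 0 .3 100;0 0 0 0 0 .1 100;0 0 0 0 0 0 90;0 0 0 0 0 0 85'
```

```text
time: 12.98
ee_pos: [0.4634, 0.1559, 0.0881]
eef_rot: [[0.001, 1.0, 0.002], [1.0, -0.001, 0.0], [0.0, 0.002, -1.0]]
force: [0.6, 0.6, -0.5]
width: 0.0854
grasp_force: 0.0
time: 13.72
ee_pos: [0.4627, 0.1564, 0.0214]
eef_rot: [[0.0, 1.0, 0.002], [1.0, -0.0, 0.0], [0.0, 0.002, -1.0]]
force: [0.7, -0.2, -0.9]
width: 0.0728
grasp_force: 0.0
```

```bash
python3 -m jog '0 0 0 0 -.025 .04 75;0 0 0 0 0 0 70;0 0 0 0 0 0 45;0 0 0 0 0 0 45;0 0 0 0 0 0 45;0 0 0 0 0 0 45;0 0 0 0 0 0 45' 30; python3 -m jog '0 0 0 0 0 -.3 45;0 0 0 0 0 -.6 45;0 0 0 0 0 -.7 45;0 0 0 0 0 -.7 45;0 0 0 0 0 -.4 45;0 0 0 0 0 -.3 45;0 0 0 0 0 0 45'
```

```text
time: 14.6
ee_pos: [0.4611, 0.1563, 0.0193]
eef_rot: [[0.0, 1.0, 0.001], [1.0, -0.0, 0.0], [0.0, 0.001, -1.0]]
force: [-0.8, 0.7, 5.6]
width: 0.0514
grasp_force: 31.8
time: 15.48
ee_pos: [0.4612, 0.1563, 0.1394]
eef_rot: [[-0.0, 1.0, 0.001], [1.0, 0.0, 0.0], [0.0, 0.001, -1.0]]
force: [0.3, -0.5, -0.8]
width: 0.0516
grasp_force: 31.5
```

```bash
python3 -m jog '0 0 0 -.4 .36 0 45;0 0 0 -.8 .75 0 45;0 0 0 -.8 .75 0 45;0 0 0 -.8 .75 0 45;0 0 0 -.8 .75 0 45;0 0 0 -.8 .75 0 45;0 0 0 -.5 .4 0 45;0 0 0 -.29 .25 0 45;0 0 0 0 0 0 45;0 0 0 0 0 0 45'; python3 - <<'E'
from r import *
p,d=robot.capture("side"); np.save("pics/side4.npy",d); s=robot.read_state(); c=s["ee_pos"]; print(c.round(4))
print("held l",ring("side","pics/side4.npy",c[:2],.026,c[2]-.013,c[2]+.031),"base side .651 -.0515")
E
```

```text
time: 16.73
ee_pos: [0.6502, -0.0506, 0.1382]
eef_rot: [[-0.001, 1.0, -0.002], [1.0, 0.001, 0.001], [0.001, -0.002, -1.0]]
force: [0.1, 0.6, -0.2]
width: 0.0517
grasp_force: 31.5
[ 0.6503 -0.0505  0.1385]
held l (array([ 0.6491, -0.0498]), 888) base side .651 -.0515
```

```bash
python3 -m jog '0 0 0 -.025 .025 .2 45;0 0 0 0 0 .4 45;0 0 0 0 0 .5 45;0 0 0 0 0 .4 45;0 0 0 0 0 .3 45;0 0 0 0 0 .25 45;0 0 0 0 0 .2 45;0 0 0 0 0 .15 45;0 0 0 0 0 .08 45;0 0 0 0 0 0 45'; python3 -m jog '0 0 0 0 0 .05 45;0 0 0 0 0 0 45;0 0 0 0 0 0 45'
```

```text
time: 18.02
ee_pos: [0.6522, -0.0524, 0.0397]
eef_rot: [[-0.0, 1.0, 0.0], [1.0, 0.0, 0.0], [0.0, 0.0, -1.0]]
force: [-0.2, 1.0, 0.5]
width: 0.0516
grasp_force: 31.5
time: 18.4
ee_pos: [0.6523, -0.0524, 0.0379]
eef_rot: [[-0.0, 1.0, 0.0], [1.0, 0.0, -0.0], [-0.0, 0.0, -1.0]]
force: [0.1, -0.3, -0.8]
width: 0.0519
grasp_force: 31.5
```

```bash
python3 -m jog '0 0 0 .02 -.01 .04 45;0 0 0 0 0 .04 45;0 0 0 0 0 .03 45;0 0 0 0 0 .02 45;0 0 0 0 0 .01 45;0 0 0 0 0 0 45;0 0 0 0 0 0 45;0 0 0 0 0 0 45'
```

```text
time: 19.4
ee_pos: [0.6517, -0.0516, 0.0323]
eef_rot: [[-0.0, 1.0, -0.0], [1.0, 0.0, 0.0], [0.0, -0.0, -1.0]]
force: [-2.8, -0.6, 3.9]
width: 0.0516
grasp_force: 31.8
```

```bash
python3 -m jog '0 0 0 0 0 0 64;0 0 0 0 0 0 68;0 0 0 0 0 0 78;0 0 0 0 0 0 100;0 0 0 0 0 0 100;0 0 0 0 0 0 100;0 0 0 0 0 -.2 100'; python3 -m jog '0 0 0 0 0 -.6 100;0 0 0 0 0 -.8 100;0 0 0 0 0 -.8 100;0 0 0 0 0 -.5 100;0 0 0 0 0 -.1 100;0 0 0 0 0 0 100'; python3 chk.py 5 l
python3 - <<'E'
from h import *
X,_,_=cloud("top",np.load("pics/top0.npy"))
for yc in(.0765,.0018):
    for x in np.arange(.405,.53,.004):
        m=(abs(X[:,0]-x)<.002)&(abs(X[:,1]-yc)<.006); print(f"{x:.3f}:{np.median(X[m][:,2]):.3f}",end=" ")
    print()
a=cv2.imread("pics/side5.png")[170:370,290:450]; cv2.imwrite("pics/c5.png",cv2.resize(a,(480,600),interpolation=cv2.INTER_CUBIC))
E
```

```text
time: 20.27
ee_pos: [0.651, -0.0516, 0.0395]
eef_rot: [[0.0, 1.0, -0.002], [1.0, -0.0, 0.0], [0.0, -0.002, -1.0]]
force: [-0.8, 0.0, -0.2]
width: 0.0854
grasp_force: 0.0
time: 21.02
ee_pos: [0.6513, -0.0516, 0.1514]
eef_rot: [[-0.0, 1.0, -0.001], [1.0, 0.0, 0.0], [0.0, -0.001, -1.0]]
force: [-0.1, -0.2, -0.4]
width: 0.0856
grasp_force: 0.0
base(side) 0.651 -0.0515 ring (array([ 0.6496, -0.0512]), 721) top z 0.0679 want 0.068
0.405:0.000 0.409:0.000 0.413:-0.002 0.417:-0.001 0.421:0.013 0.425:0.004 0.429:0.002 0.433:0.002 0.437:0.003 0.441:0.002 0.445:0.003 0.449:0.042 0.453:0.002 0.457:0.002 0.461:0.003 0.465:0.003 0.469:0.002 0.473:0.002 0.477:0.001 0.481:0.021 0.485:0.013 0.489:0.002 0.493:0.002 0.497:0.002 0.501:0.002 0.505:0.006 0.509:-0.000 0.513:-0.001 0.517:-0.000 0.521:-0.000 0.525:-0.001 0.529:-0.000 
0.405:-0.000 0.409:0.000 0.413:0.000 0.417:-0.001 0.421:-0.001 0.425:0.013 0.429:0.002 0.433:0.004 0.437:0.002 0.441:0.003 0.445:0.045 0.449:0.003 0.453:0.002 0.457:0.003 0.461:0.003 0.465:0.003 0.469:0.003 0.473:0.002 0.477:0.002 0.481:0.001 0.485:0.047 0.489:0.003 0.493:0.003 0.497:0.002 0.501:0.003 0.505:0.002 0.509:0.012 0.513:-0.001 0.517:-0.001 0.521:-0.001 0.525:-0.000 0.529:-0.000
```

View pics/c5.png

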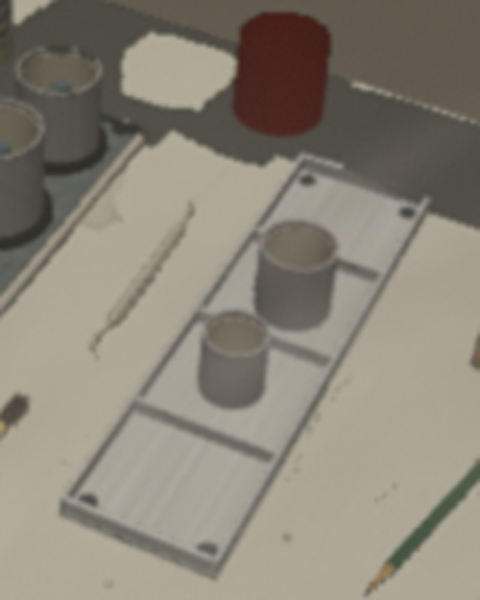

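ring_l stands flat too: its top is at 0.0679 m against 0.068 m wanted. The crop shows ring_m at (295,275) and ring_s at (234,358) left in the tray, which has thin 14 mm side walls. Next is ring_m.

```bash
python3 -m jog '0 0 0 .1 -.4 0 90;0 0 0 .25 -.9 0 90;0 0 0 .25 -.9 0 80;0 0 0 .25 -.9 0 80;0 0 0 .25 -.9 0 80;0 0 0 .235 -.45 0 80;0 0 0 0 -.2 0 80;0 0 0 0 0 .2 80;0 0 0 0 0 .6 80;0 0 0 0 0 .8 80'; python3 -m jog '0 0 0 0 0 .8 80;0 0 0 0 0 .5 80;0 0 0 0 0 .3 80;0 0 0 0 0 .1 80;0 0 0 0 0 0 80;0 0 0 0 0 0 75'
```

```text
time: 22.32
ee_pos: [0.4681, 0.0013, 0.088]
eef_rot: [[0.0, 1.0, 0.003], [1.0, -0.0, -0.0], [-0.0, 0.003, -1.0]]
force: [0.5, -0.1, 0.3]
width: 0.0685
grasp_force: 0.0
time: 23.08
ee_pos: [0.4668, 0.0017, 0.021]
eef_rot: [[0.0, 1.0, 0.002], [1.0, -0.0, -0.0], [-0.0, 0.002, -1.0]]
force: [0.3, 0.3, 0.3]
width: 0.0639
grasp_force: 0.0
```

```bash
python3 -m jog '0 0 0 0 -.035 .1 70;0 0 0 0 0 0 65;0 0 0 0 0 0 35;0 0 0 0 0 0 35;0 0 0 0 0 0 35;0 0 0 0 0 0 35;0 0 0 0 0 0 35' 30; python3 -m jog '0 0 0 0 0 -.3 35;0 0 0 0 0 -.6 35;0 0 0 0 0 -.7 35;0 0 0 0 0 -.7 35;0 0 0 0 0 -.4 35;0 0 0 0 0 -.3 35;0 0 0 0 0 0 35'
```

```text
time: 23.95
ee_pos: [0.4646, 0.0018, 0.0163]
eef_rot: [[0.0, 1.0, 0.0], [1.0, -0.0, 0.0], [0.0, 0.0, -1.0]]
force: [-1.5, 0.8, 5.2]
width: 0.0433
grasp_force: 30.8
time: 24.82
ee_pos: [0.4648, 0.0017, 0.1366]
eef_rot: [[0.0, 1.0, 0.001], [1.0, -0.0, -0.0], [-0.0, 0.001, -1.0]]
force: [-0.9, 1.0, -0.3]
width: 0.0436
grasp_force: 30.6
```

```bash
python3 -m jog '0 0 0 .36 .34 0 35;0 0 0 .75 .72 0 35;0 0 0 .75 .72 0 35;0 0 0 .75 .72 0 35;0 0 0 .75 .72 0 35;0 0 0 .7 .7 0 35;0 0 0 .4 .36 0 35;0 0 0 .2 .2 0 35;0 0 0 0 0 0 35;0 0 0 0 0 0 35'; python3 - <<'E'
from r import *
p,d=robot.capture("side"); np.save("pics/side6.npy",d); s=robot.read_state(); c=s["ee_pos"]; print(c.round(4))
print("held m",ring("side","pics/side6.npy",c[:2],.022,c[2]-.01,c[2]+.03),"base side .6432 .1878")
E
```

```text
time: 26.08
ee_pos: [0.6428, 0.1877, 0.1355]
eef_rot: [[0.0, 1.0, -0.001], [1.0, -0.0, -0.001], [-0.001, -0.001, -1.0]]
force: [-0.9, 0.5, 0.4]
width: 0.0436
grasp_force: 30.7
[0.6429 0.1875 0.1358]
held m (array([0.642 , 0.1888]), 876) base side .6432 .1878
```

```bash
python3 -m jog '0 0 0 0 .01 .2 35;0 0 0 0 0 .4 35;0 0 0 0 0 .5 35;0 0 0 0 0 .4 35;0 0 0 0 0 .3 35;0 0 0 0 0 .25 35;0 0 0 0 0 .2 35;0 0 0 0 0 .15 35;0 0 0 0 0 .08 35;0 0 0 0 0 0 35'; python3 -m jog '0 0 0 0 0 0 35;0 0 0 0 0 0 35'
```

```text
time: 27.38
ee_pos: [0.644, 0.1882, 0.0369]
eef_rot: [[0.0, 1.0, -0.0], [1.0, -0.0, 0.0], [0.0, -0.0, -1.0]]
force: [0.4, 0.4, 0.0]
width: 0.0438
grasp_force: 30.7
time: 27.62
ee_pos: [0.6443, 0.1882, 0.0374]
eef_rot: [[0.0, 1.0, 0.001], [1.0, -0.0, 0.0], [0.0, 0.001, -1.0]]
force: [1.4, -0.4, -0.4]
width: 0.0436
grasp_force: 30.7
```

```bash
python3 -m jog '0 0 0 -.012 0 .05 35;0 0 0 0 0 .05 35;0 0 0 0 0 .04 35;0 0 0 0 0 .03 35;0 0 0 0 0 .02 35;0 0 0 0 0 .01 35;0 0 0 0 0 0 35;0 0 0 0 0 0 35;0 0 0 0 0 0 35'
```

```text
time: 28.75
ee_pos: [0.6439, 0.1877, 0.0294]
eef_rot: [[-0.0, 1.0, -0.0], [1.0, 0.0, -0.0], [-0.0, -0.0, -1.0]]
force: [-2.8, -0.9, 5.1]
width: 0.0434
grasp_force: 31.1
```

Contact at the expected height with 5 N. Releasing.

```bash
python3 -m jog '0 0 0 0 0 0 54;0 0 0 0 0 0 58;0 0 0 0 0 0 68;0 0 0 0 0 0 80;0 0 0 0 0 0 80;0 0 0 0 0 0 80;0 0 0 0 0 -.2 80'; python3 -m jog '0 0 0 0 0 -.6 80;0 0 0 0 0 -.8 80;0 0 0 0 0 -.8 80;0 0 0 0 0 -.5 80;0 0 0 0 0 -.1 80;0 0 0 0 0 0 80'; python3 chk.py 7 m
```

```text
time: 29.62
ee_pos: [0.6432, 0.1875, 0.0363]
eef_rot: [[0.0, 1.0, -0.002], [1.0, -0.0, -0.0], [-0.0, -0.002, -1.0]]
force: [-0.4, 0.6, -0.5]
width: 0.068
grasp_force: 0.0
time: 30.38
ee_pos: [0.6436, 0.1876, 0.1483]
eef_rot: [[-0.0, 1.0, -0.001], [1.0, 0.0, -0.0], [-0.0, -0.001, -1.0]]
force: [0.8, -0.2, 0.1]
width: 0.0685
grasp_force: 0.0
base(side) 0.6432 0.1878 ring (array([0.6416, 0.1875]), 833) top z 0.0619 want 0.062
```

ring_m is seated. Last is ring_s, gripped a little lower.

```bash
python3 -m jog '0 0 0 -.2 -.4 0 80;0 0 0 -.55 -.85 0 80;0 0 0 -.55 -.85 0 70;0 0 0 -.55 -.85 0 65;0 0 0 -.5 -.85 0 65;0 0 0 -.3 -.45 0 65;0 0 0 -.13 -.2 0 65;0 0 0 0 0 .2 65;0 0 0 0 0 .6 65;0 0 0 0 0 .8 65'; python3 -m jog '0 0 0 0 0 .8 65;0 0 0 0 0 .5 65;0 0 0 0 0 .2 65;0 0 0 0 0 .1 65;0 0 0 0 0 0 60;0 0 0 0 0 0 58'
```

```text
time: 31.68
ee_pos: [0.4678, 0.0771, 0.0845]
eef_rot: [[-0.0, 1.0, 0.003], [1.0, 0.0, 0.0], [0.0, 0.003, -1.0]]
force: [-0.0, 0.7, 0.5]
width: 0.0556
grasp_force: 0.0
time: 32.42
ee_pos: [0.4669, 0.0766, 0.0218]
eef_rot: [[-0.0, 1.0, 0.002], [1.0, 0.0, 0.0], [0.0, 0.002, -1.0]]
force: [-0.0, -0.0, -0.1]
width: 0.0495
grasp_force: 0.0
```

Lower about 8 mm to 0.014 and close.

```bash
python3 -m jog '0 0 0 0 0 .1 56;0 0 0 0 0 .08 54;0 0 0 0 0 .02 54;0 0 0 0 0 0 25;0 0 0 0 0 0 25;0 0 0 0 0 0 25;0 0 0 0 0 0 25;0 0 0 0 0 0 25' 30; python3 -m jog '0 0 0 0 0 -.3 25;0 0 0 0 0 -.6 25;0 0 0 0 0 -.7 25;0 0 0 0 0 -.7 25;0 0 0 0 0 -.4 25;0 0 0 0 0 -.3 25;0 0 0 0 0 0 25'
```

```text
time: 33.42
ee_pos: [0.4659, 0.0765, 0.0129]
eef_rot: [[0.0, 1.0, -0.0], [1.0, -0.0, 0.0], [0.0, -0.0, -1.0]]
force: [1.3, 0.7, -0.8]
width: 0.0357
grasp_force: 29.9
time: 34.3
ee_pos: [0.4665, 0.0765, 0.1336]
eef_rot: [[-0.0, 1.0, 0.001], [1.0, 0.0, 0.0], [0.0, 0.001, -1.0]]
force: [-0.6, -0.2, -0.3]
width: 0.0354
grasp_force: 30.0
```

```bash
python3 -m jog '0 0 0 .05 .34 0 25;0 0 0 .125 .75 0 25;0 0 0 .125 .75 0 25;0 0 0 .125 .75 0 25;0 0 0 .125 .75 0 25;0 0 0 .125 .65 0 25;0 0 0 .1 .35 0 25;0 0 0 0 .175 0 25;0 0 0 0 0 0 25;0 0 0 0 0 0 25'; python3 - <<'E'
from r import *
p,d=robot.capture("side"); np.save("pics/side8.npy",d); s=robot.read_state(); c=s["ee_pos"]; print(c.round(4))
print("held s",ring("side","pics/side8.npy",c[:2],.018,c[2]-.006,c[2]+.025),"base side .6462 .107")
E
```

```text
time: 35.55
ee_pos: [0.6458, 0.1073, 0.1327]
eef_rot: [[0.0, 1.0, -0.001], [1.0, -0.0, -0.0], [-0.0, -0.001, -1.0]]
force: [-0.8, 0.5, 0.1]
width: 0.0351
grasp_force: 30.1
[0.6458 0.1073 0.1329]
held s (array([0.6454, 0.1085]), 483) base side .6462 .107
```

```bash
python3 -m jog '0 0 0 -.01 .005 .2 25;0 0 0 0 0 .4 25;0 0 0 0 0 .5 25;0 0 0 0 0 .4 25;0 0 0 0 0 .3 25;0 0 0 0 0 .25 25;0 0 0 0 0 .2 25;0 0 0 0 0 .15 25;0 0 0 0 0 .08 25;0 0 0 0 0 0 25'; python3 -m jog '0 0 0 0 0 0 25;0 0 0 0 0 0 25'
```

```text
time: 36.85
ee_pos: [0.6468, 0.1071, 0.0337]
eef_rot: [[0.0, 1.0, -0.0], [1.0, -0.0, 0.0], [0.0, -0.0, -1.0]]
force: [-0.3, -0.4, -0.3]
width: 0.0358
grasp_force: 30.1
time: 37.1
ee_pos: [0.6471, 0.1071, 0.0341]
eef_rot: [[0.0, 1.0, 0.001], [1.0, -0.0, 0.0], [0.0, 0.001, -1.0]]
force: [-0.6, 0.0, -0.0]
width: 0.0357
grasp_force: 30.1
```

```bash
python3 -m jog '0 0 0 0 0 .05 25;0 0 0 0 0 .05 25;0 0 0 0 0 .04 25;0 0 0 0 0 .03 25;0 0 0 0 0 .02 25;0 0 0 0 0 .01 25;0 0 0 0 0 0 25;0 0 0 0 0 0 25;0 0 0 0 0 0 25'
```

```text
time: 38.22
ee_pos: [0.6468, 0.1071, 0.0259]
eef_rot: [[-0.0, 1.0, 0.0], [1.0, 0.0, 0.0], [0.0, 0.0, -1.0]]
force: [-1.9, 0.3, 2.1]
width: 0.0356
grasp_force: 30.3
```

```bash
python3 -m jog '0 0 0 0 0 0 44;0 0 0 0 0 0 48;0 0 0 0 0 0 58;0 0 0 0 0 0 75;0 0 0 0 0 0 75;0 0 0 0 0 0 75;0 0 0 0 0 -.2 75'; python3 -m jog '0 0 0 0 0 -.6 75;0 0 0 0 0 -.8 75;0 0 0 0 0 -.8 75;0 0 0 0 -.5 -.5 75;0 0 0 0 -.8 0 75;0 0 0 0 -.8 0 75;0 0 0 0 -.8 0 75;0 0 0 0 -.6 0 75;0 0 0 0 0 0 75;0 0 0 0 0 0 75'; python3 chk.py 9 s
python3 - <<'E'
from h import *
a=cv2.imread("pics/side9.png")[170:350,180:360]; p,_=robot.capture("top"); b=p[140:240,215:395,::-1]
cv2.imwrite("pics/c9.png",np.hstack([cv2.resize(a,(400,400)),cv2.copyMakeBorder(cv2.resize(b,(400,222)),0,178,0,0,0)]))
E
```

```text
time: 39.1
ee_pos: [0.6459, 0.107, 0.0331]
eef_rot: [[0.0, 1.0, -0.002], [1.0, -0.0, -0.0], [-0.0, -0.002, -1.0]]
force: [0.0, 0.4, 0.2]
width: 0.0642
grasp_force: 0.0
time: 40.35
ee_pos: [0.5079, 0.1072, 0.1425]
eef_rot: [[-0.0, 1.0, 0.002], [1.0, 0.0, 0.0], [0.0, 0.002, -1.0]]
force: [0.3, -0.6, 0.5]
width: 0.0636
grasp_force: 0.0
base(side) 0.6462 0.107 ring (array([0.6443, 0.1072]), 479) top z 0.0559 want 0.056
```

View pics/c9.png

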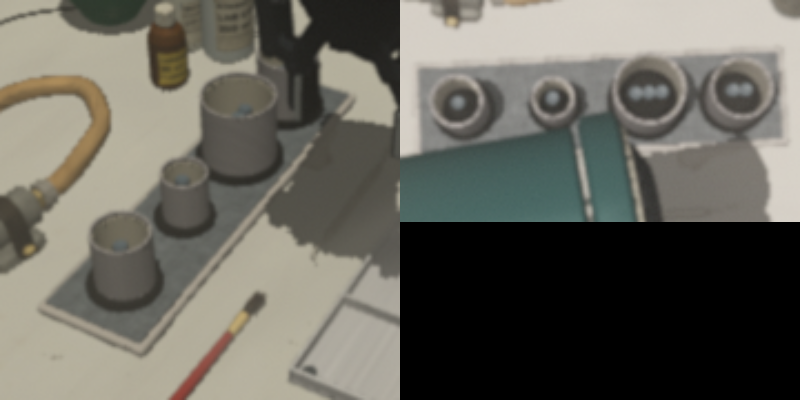

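The top crop shows all four rings around their crowns, at (460,104), (554,100), (650,92) and (738,92), with the black flange visible all round. The side crop shows the three visible ones upright. The gripper is clear of everything, so I'm handing in.

```bash
python3 -c "
from workcell import robot
print(robot.close_job())"
```

```text
the job is handed in; nothing more can be done
None
```

All four casting rings were set down gently on the sprue bases for their sizes, standing free with tops within 0.3 mm of seated height, and I handed the job in at about 40 s of the 96 s allowed; no verdict was shown.

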